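# Spring open the coffee-pod box

## Robot

A 6-joint arm with a two-finger parallel gripper is mounted at the origin on a cart in front of the work surface, level with it; the furniture and walls round the work are solid. World frame = base frame: x ahead of the robot, y to its left, z up, the work surface at z = 0. Lengths are in m, angles in rad, forces in N, time in s.
With the tool pointing down it reaches from about 0.275 to 0.875 m from the base axis. Payload 12.5 kg.
Tool frame: the origin (TCP) lies at the very end of the fingers, on their centre line; the grasp point (between the pads) lies 19 mm behind it; z points along the fingers, y is the line along which they close (so a half turn about z gives the same grasp; the last joint's range is limited). The gripper opens to 85 mm and grips with 20 to 120 N. Pads are 22 mm wide; open, the fingers measure 114 mm over their backs; the gripper's body (76 mm by 85 mm) begins 54 mm behind the grasp point. The pads swing forward as they close: fully open they stand 13 mm farther back than shut.
Start: joints at [1.137, 0.351, 1.652, -0, 1.139, -0.085], TCP at [0.188, 0.517, 0.231] pointing down, gripper open.
Joint ranges: [-2.75, 2.75], [-0.79, 2.1], [0.01, 2.65], [-1.57, 4.71], [0.07, 3.14], [-2.87, 2.87]. Speed limits (rad/s): [2.22, 2.22, 2.79, 3.14, 3.14, 3.14].

## Interface

Orientations are given as a 3x3 rotation matrix whose columns are the frame's x, y, z axes.
In Python, from bench import manip gives the robot as it stands. Calls block until the motion is done:
- manip.move_ptp(position, orientation): joint-space move of the TCP to a pose.
- manip.move_l(position, attitude=None, max_speed=0.15): straight line of the TCP; attitude=None keeps the orientation; max_speed is the mean speed in m/s.
- manip.move_j(angles): joint-space move.
- manip.set_gripper(opening, effort=None): opening from 0.0 (shut) to 1.0 (fully open); effort is the grip in N (None keeps the last); returns when the fingers have stopped.
- manip.dwell(seconds).
- manip.inverse_kinematics(position, orientation): joint angles nearest the present ones, or None.
- manip.grab_frame(name): name is "scene" or "top" or "wrist"; returns (picture, depth): 384x512x3 uint8, red, green, blue; 384x512 float32, m along the optical axis (not along the pixel's ray), 0 where there is no reading.
- manip.get_calibration(name): a dict with "camera_matrix" (3x3 intrinsics, pixels), "R" (3x3) and "t" (3): a world point X has camera coordinates R X + t. Camera axes: x right, y down, z forward; pixel columns grow to the right and rows downward; lengths in m; the calibration is good to about 2 mm. A picture is of the moment at which its call begins: read the wrist's pose just before it. get_calibration takes no time and is no camera call; for the wrist camera it gives the pose at the moment of the call.
A pose or a line that the arm cannot do raises manip.Unreachable and nothing moves.
- manip.sign_off(): hands the job in; it is judged then, once.
Trained networks look in the newest picture that a camera, given by its name, has taken for a name from the list of things; names that differ only in an ending like _2 or _b are one class to them, and where a whole thing is asked for, a point or a joint stands for the part that bears it (a point fixed in the world has none). Each returns a list of dicts, best first, with "confidence" (0 to 1); they miss things now and then, are a little off and sometimes report something else, mostly with a low value. They report only what shows in the picture. A call takes as long as a camera call.
- manip.look_for(camera, name): "at" ([x, y, z] in m, in world coordinates, good to about 4 mm: the middle of the surface that is visible of it).
Readings, each from a call of its own:
- manip.current_time(): time.
- manip.current_qpos(): joint angles.
- manip.current_joint_vel(): joint speeds.
- manip.current_joint_torque(): joint torques, N m.
- manip.current_ee_pos(): TCP position.
- manip.current_tcp_rot(): TCP orientation.
- manip.current_force(): force on the tool from outside, world axes, zero at the start.
- manip.current_ft_torque(): the same for the moment, N m.
- manip.current_grip_width(): opening from 0.0 (shut) to 1.0 (fully open).
- manip.current_grip_force(): force on a finger pad.
Only numpy, scipy, OpenCV 4.12 (cv2) and the standard library are available. Lean on these libraries where they do the work, as an engineer would, in place of code of your own. Each camera call takes 0.05 s, during which the arm holds its last target. There are 200 camera calls.

## Task

Open the coffee-pod box that has the green tab: press the green tab down with a fingertip so that the lid springs up, then gently push the lid back until it rests fully open by itself, and draw away. Nothing is to be grasped, lifted or shoved along; the box with the orange tab stays shut and everything else stays where it stands.

Things in the scene. Friction and masses are not known exactly. Their poses are not given: they have to be found in the camera images.
- green_box: the coffee-pod box with the green release tab: white plastic box 96 (x) x 120 (y) x 80 mm high under a pale wooden lid, standing loose on its dark weighted plinth (134 x 132 x 6 mm; about 3 kg in all). Origin: centre of its underside. Its x axis points from the tab (front, the -x side) to the lid hinge (back, the +x side); y along the hinge; z up
- green_box_tab (a joint): the green release tab of the green box, a rocker on a pivot along the box's y axis: 0 at rest, grows as its pad is pressed down; stop at 0.32 rad. The hook on its inner end lets go of the lid at about 0.19 rad (about 6 mm down at the pad point; about 3.5 N there, 5 N at the stop, about 9 mm down); let go, it springs back to 0
- green_box_tab_pad (a point): point to press, on the upper face of the green tab's pad (46 mm wide along y, 36 mm deep along x) which juts out level in front of the box; 92 mm in front of the box's centre and 70 mm above its underside, 10 mm from the pad's outer end; the upright hook (to 90 mm above the underside, 30 mm wide) stands 27 mm behind it, towards the lid. Its axes are the tab's
- green_box_lid (a joint): lid angle of the green box: 0 shut and hooked, 1.9 rad (about 109 degrees) fully open against its stop. Unhooked, a spring raises it by itself to 1.15 rad (66 degrees) and holds it there, no farther; pushed beyond upright (1.57 rad) it falls gently on to the stop and stays; let go between 1.15 and 1.57 it sinks back to 1.15
- green_box_lid_edge (a point): middle of the front edge of the green box's lid (lid 6 mm thick, 120 mm wide, rounded 8 mm front edge with a 36 mm wide steel lip that reaches 6 mm farther, 100 g), 105 mm from the hinge axis; when shut it is 53 mm in front of the box's centre and 84 mm above its underside, when sprung up (1.15 rad) 9 mm behind the centre and 180 mm above the underside. Moves with the lid
- green_box_hinge (a point): middle of the lid hinge axis of the green box, 52 mm behind the box's centre and 84 mm above its underside; the axis runs along the box's y. One of the two boxes stands left, the other right of the dish rack; over the right end of the worktop a wall shelf begins 0.60 m ahead of the robot, its underside 0.52 m up
- orange_box: the coffee-pod box with the orange release tab: white plastic box 96 (x) x 120 (y) x 80 mm high under a pale wooden lid, standing loose on its dark weighted plinth (134 x 132 x 6 mm; about 3 kg in all). Origin: centre of its underside. Its x axis points from the tab (front, the -x side) to the lid hinge (back, the +x side); y along the hinge; z up
- orange_box_tab (a joint): the orange release tab of the orange box, a rocker on a pivot along the box's y axis: 0 at rest, grows as its pad is pressed down; stop at 0.32 rad. The hook on its inner end lets go of the lid at about 0.19 rad (about 6 mm down at the pad point; about 3.5 N there, 5 N at the stop, about 9 mm down); let go, it springs back to 0
- orange_box_tab_pad (a point): point to press, on the upper face of the orange tab's pad (46 mm wide along y, 36 mm deep along x) which juts out level in front of the box; 92 mm in front of the box's centre and 70 mm above its underside, 10 mm from the pad's outer end; the upright hook (to 90 mm above the underside, 30 mm wide) stands 27 mm behind it, towards the lid. Its axes are the tab's
- orange_box_lid (a joint): lid angle of the orange box: 0 shut and hooked, 1.9 rad (about 109 degrees) fully open against its stop. Unhooked, a spring raises it by itself to 1.15 rad (66 degrees) and holds it there, no farther; pushed beyond upright (1.57 rad) it falls gently on to the stop and stays; let go between 1.15 and 1.57 it sinks back to 1.15
- orange_box_lid_edge (a point): middle of the front edge of the orange box's lid (lid 6 mm thick, 120 mm wide, rounded 8 mm front edge with a 36 mm wide steel lip that reaches 6 mm farther, 100 g), 105 mm from the hinge axis; when shut it is 53 mm in front of the box's centre and 84 mm above its underside, when sprung up (1.15 rad) 9 mm behind the centre and 180 mm above the underside. Moves with the lid
- orange_box_hinge (a point): middle of the lid hinge axis of the orange box, 52 mm behind the box's centre and 84 mm above its underside; the axis runs along the box's y. One of the two boxes stands left, the other right of the dish rack; over the right end of the worktop a wall shelf begins 0.60 m ahead of the robot, its underside 0.52 m up
- spice_jar: spice jar with a yellow cap, 42 mm across, 96 mm high; origin at the centre of its underside. Bystander: leave it where it stands
- tin: round food tin, 75 mm across, 58 mm high; origin at the centre of its underside. Bystander: leave it where it stands
- peanut_jar: small jar with a red lid, 60 mm across, 86 mm high; origin at the centre of its underside. Bystander: leave it where it stands
- black_jar: spice jar with a black cap, 41 mm across, 105 mm high; origin at the centre of its underside. Bystander: leave it where it stands
- pepper_mill: dark wooden pepper mill, 58 mm across, 170 mm high; origin at the centre of its underside. Bystander: leave it where it stands

How it is judged:
By the outcome, as a careful person would: the job done as asked, in the order asked, and still so for the second after the job is handed in, with the robot touching nothing.
It also fails if it takes over 40 s, if anything falls off the work surface, if the arm or the gripper's body presses on something with over 40 N, if the wrist force passes 120 N, or if a joint passes its speed limit or range.

## Working session

There is one attempt and no reset: what is moved stays moved. The work goes in short steps, each a Python script; the robot and the scene stay as the last script left them, time stands still between calls to the robot, and variables do not carry over. Pictures are saved under pics/ and viewed, at most 10 in all, crops included, and the job is handed in when it is done.

```bash
mkdir -p pics
python3 - <<'E'
from bench import manip
import cv2,numpy as np
ims=[]
for c in("scene","top"):
    p,d=manip.grab_frame(c); cv2.imwrite(f"pics/{c}0.png",p[:,:,::-1]); np.save(f"pics/{c}0.npy",d)
    for n in("green_box","green_box_tab_pad","green_box_lid_edge","orange_box","orange_box_tab_pad","pepper_mill","black_jar","peanut_jar","tin","spice_jar"):
        r=manip.look_for(c,n); print(c,n,[(np.round(x["at"],3).tolist(),round(x["confidence"],2)) for x in r[:2]])
print(manip.current_time())
E
```

```text
scene green_box [([0.43, 0.284, 0.072], 0.78)]
scene green_box_tab_pad []
scene green_box_lid_edge [([0.454, 0.3, 0.089], 0.75)]
scene orange_box [([0.382, -0.319, 0.084], 0.72), ([0.339, -0.31, 0.069], 0.55)]
scene orange_box_tab_pad [([0.338, -0.31, 0.071], 0.52)]
scene pepper_mill [([0.404, -0.555, 0.085], 0.89), ([0.38, -0.317, 0.085], 0.25)]
scene black_jar [([0.306, 0.404, 0.062], 0.74)]
scene peanut_jar [([0.304, -0.474, 0.065], 0.72)]
scene tin [([0.64, 0.2, 0.053], 0.65)]
scene spice_jar [([0.308, 0.4, 0.066], 0.77), ([0.382, -0.319, 0.084], 0.21)]
top green_box [([0.438, 0.295, 0.085], 0.71)]
top green_box_tab_pad [([0.384, 0.293, 0.067], 0.62)]
top green_box_lid_edge [([0.456, 0.303, 0.086], 0.59)]
top orange_box [([0.393, -0.3, 0.085], 0.92)]
top orange_box_tab_pad [([0.334, -0.316, 0.071], 0.65)]
top pepper_mill [([0.412, -0.538, 0.098], 0.78)]
top black_jar []
top peanut_jar [([0.314, -0.455, 0.087], 0.76)]
top tin [([0.648, 0.206, 0.053], 0.62)]
top spice_jar [([0.414, -0.535, 0.097], 0.68), ([0.312, 0.407, 0.099], 0.43)]
1.1
```

View pics/scene0.png

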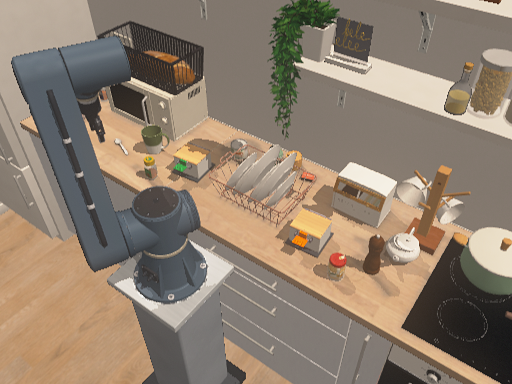

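View pics/top0.png

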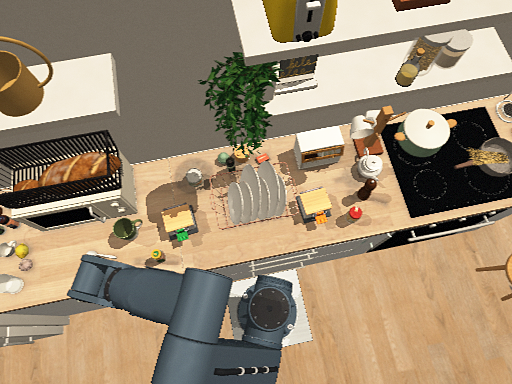

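```bash
cat > h.py <<'E'
from bench import manip
import cv2,numpy as np
def cloud(d,c):
    K=np.array(c["camera_matrix"]);R=np.array(c["R"]);t=np.array(c["t"])
    v,u=np.mgrid[:d.shape[0],:d.shape[1]]
    P=np.stack([(u-K[0,2])/K[0,0]*d,(v-K[1,2])/K[1,1]*d,d],-1)
    return (P-t)@R
def att(yaw,tilt,half=False):
    # tool z: forward (box +x) by tilt from down; tool y along box y (or -y)
    f=np.array([np.cos(yaw),np.sin(yaw),0]);z=np.sin(tilt)*f+np.array([0,0,-np.cos(tilt)])
    y=np.array([-np.sin(yaw),np.cos(yaw),0])*(1 if half else -1)
    return np.column_stack([np.cross(y,z),y,z])
def analyse(p,d,c,ctr=(0.44,0.295),rad=0.13):
    W=cloud(d,c);hsv=cv2.cvtColor(p,cv2.COLOR_RGB2HSV).astype(int);h,s,v=hsv[...,0],hsv[...,1],hsv[...,2]
    near=(np.hypot(W[...,0]-ctr[0],W[...,1]-ctr[1])<rad)&(d>0)
    g=near&(h>45)&(h<85)&(s>110)&(W[...,2]>.05)
    l=near&(W[...,2]>.076)&(W[...,2]<.1)&(h<35)&~g
    for n,m in(("green",g),("lid",l)):
        if m.sum()<5: print(n,m.sum());continue
        q=W[m]; r=cv2.minAreaRect((q[:,:2]*1000).astype(np.float32))
        print(n,m.sum(),"med",np.round(np.median(q,0),4),"zrange",np.round(np.percentile(q[:,2],[5,95]),3),"rect",np.round(r[0],1),np.round(r[1],1),round(r[2],1))
    return W,g,l
E
python3 - <<'E'
from h import *
p=cv2.imread("pics/top0.png")[:,:,::-1].copy();analyse(p,np.load("pics/top0.npy"),manip.get_calibration("top"))
print(manip.current_tcp_rot().round(2).tolist())
for yaw in(-.2,0,.2,.5):
  for tl in(0,.4,.8):
    for hf in(0,1):
      q=manip.inverse_kinematics(np.array([.36,.29,.2]),att(yaw,tl,hf)); print(yaw,tl,hf,None if q is None else np.round(q,2))
E
```

```text
green 107 med [0.3794 0.2971 0.0701] zrange [0.063 0.089] rect [379.1 296.4] [45.  45.3] 2.2
lid 642 med [0.4554 0.3029 0.0854] zrange [0.08  0.091] rect [438.8 301.7] [150.3 120.9] 4.5
[[-0.94, 0.34, -0.0], [0.34, 0.94, -0.0], [0.0, -0.0, -1.0]]
-0.2 0 0 [ 0.58  0.23  1.9  -0.    1.01  2.35]
-0.2 0 1 [ 0.58  0.23  1.9  -0.    1.01 -0.79]
-0.2 0.4 0 [ 0.76  0.16  2.06 -0.49  0.75  2.86]
-0.2 0.4 1 [ 0.76  0.16  2.06 -0.49  0.75 -0.28]
-0.2 0.8 0 [ 0.96  0.21  2.19 -1.2   0.78 -2.64]
-0.2 0.8 1 [ 0.96  0.21  2.19 -1.2   0.78  0.5 ]
0 0 0 [ 0.58  0.23  1.9  -0.    1.01  2.15]
0 0 1 [ 0.58  0.23  1.9  -0.    1.01 -0.99]
0 0.4 0 [ 0.73  0.13  2.1  -0.44  0.66  2.61]
0 0.4 1 [ 0.73  0.13  2.1  -0.44  0.66 -0.53]
0 0.8 0 [ 0.9   0.15  2.27 -1.35  0.61 -2.69]
0 0.8 1 [ 0.9   0.15  2.27 -1.35  0.61  0.46]
0.2 0 0 [ 0.58  0.23  1.9  -0.    1.01  1.95]
0.2 0 1 [ 0.58  0.23  1.9  -0.    1.01 -1.19]
0.2 0.4 0 [ 0.68  0.1   2.13 -0.33  0.58  2.3 ]
0.2 0.4 1 [ 0.68  0.1   2.13 -0.33  0.58 -0.84]
0.2 0.8 0 [ 0.82  0.1   2.33 -1.55  0.43 -2.71]
0.2 0.8 1 [ 0.82  0.1   2.33 -1.55  0.43  0.44]
0.5 0 0 [ 0.58  0.23  1.9  -0.    1.01  1.65]
0.5 0 1 [ 0.58  0.23  1.9  -0.    1.01 -1.49]
0.5 0.4 0 [ 0.6   0.08  2.15 -0.08  0.51  1.73]
0.5 0.4 1 [ 0.6   0.08  2.15 -0.08  0.51 -1.41]
0.5 0.8 0 [ 0.63  0.05  2.4   3.92  0.13 -2.26]
0.5 0.8 1 [0.63 0.05 2.4  3.92 0.13 0.88]
```

Run:
```python
from h import *
manip.set_gripper(0.0)
manip.move_ptp(np.array([.34,.29,.27]),att(.08,.4,True))
c=manip.get_calibration("wrist");p,d=manip.grab_frame("wrist")
cv2.imwrite("pics/w1.png",p[:,:,::-1]);np.save("pics/w1.npy",d);analyse(p,d,c)
for n in("green_box_tab_pad","green_box_lid_edge","green_box_hinge"):
    print(n,[(np.round(x["at"],3).tolist(),round(x["confidence"],2)) for x in manip.look_for("wrist",n)[:2]])
import pickle;pickle.dump(c,open("pics/w1.pkl","wb"));print(manip.current_time(),manip.current_force())
```

```text
green 1690 med [0.3799 0.2974 0.0708] zrange [0.069 0.089] rect [357.5 301.4] [93.3 63.9] 13.3
lid 6566 med [0.4492 0.3051 0.087 ] zrange [0.086 0.088] rect [456.5 305.1] [114.7 120.1] 5.7
green_box_tab_pad [([0.38, 0.296, 0.071], 0.87)]
green_box_lid_edge [([0.448, 0.307, 0.086], 0.83)]
green_box_hinge [([0.417, 0.304, 0.087], 0.95)]
3.125 [-0.73331809 -0.05159818 -0.30515689]
```

View pics/w1.png

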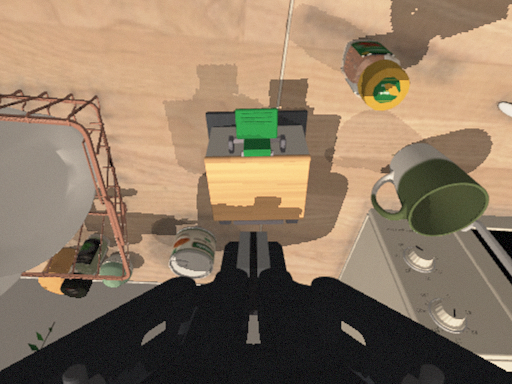

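```bash
cat >> h.py <<'E'
YAW=0.1;C=np.array([.458,.305,0.]);F=np.array([np.cos(YAW),np.sin(YAW),0]);Z=np.array([0,0,1.])
def bp(x,z): return C+x*F+z*Z
E
python3 - <<'E'
from h import *
c=manip.get_calibration("wrist");print("cam",-np.array(c["R"]).T@c["t"],"tcp",manip.current_ee_pos())
R=att(YAW,.3,True)
for x,z in((-.087,.1),(-.087,.062),(-.05,.15),(-.03,.15),(.06,.17),(.09,.16)):
  print(x,z,[None if (q:=manip.inverse_kinematics(bp(x,z),att(YAW,t,True))) is None else np.round(q,2).tolist() for t in (.3,.6,.9)])
E
```

```text
cam [0.21554944 0.28035232 0.37279334] tcp [0.33988026 0.29067131 0.26982282]
-0.087 0.1 [[0.66, 0.34, 2.11, -0.37, 0.46, -0.7], [0.77, 0.35, 2.26, -1.46, 0.36, 0.46], [0.89, 0.47, 2.36, 4.17, 0.7, 1.22]]
-0.087 0.062 [[0.66, 0.43, 2.13, -0.46, 0.36, -0.59], [0.77, 0.45, 2.27, 4.53, 0.37, 0.78], [0.89, 0.59, 2.35, 4.07, 0.77, 1.37]]
-0.05 0.15 [[0.62, 0.29, 2.01, -0.26, 0.59, -0.85], [0.71, 0.27, 2.17, -1.06, 0.38, -0.02], [0.81, 0.34, 2.29, 4.31, 0.59, 0.97]]
-0.03 0.15 [[0.6, 0.32, 1.97, -0.25, 0.6, -0.88], [0.68, 0.29, 2.13, -1.03, 0.37, -0.08], [0.77, 0.36, 2.26, 4.29, 0.57, 0.95]]
0.06 0.17 [[0.52, 0.41, 1.76, -0.19, 0.7, -1.03], [0.58, 0.37, 1.94, -0.76, 0.39, -0.44], [0.64, 0.4, 2.09, 4.34, 0.45, 0.76]]
0.09 0.16 [[0.49, 0.47, 1.7, -0.18, 0.7, -1.06], [0.55, 0.42, 1.89, -0.74, 0.37, -0.49], [0.61, 0.45, 2.03, 4.3, 0.43, 0.78]]
```

Run:
```python
from h import *
manip.move_ptp(bp(-.087,.12),att(YAW,.3,True))
manip.move_l(bp(-.087,.079));manip.dwell(.3);f0=manip.current_force()
z=.076
while z>=.0635:
    manip.move_l(bp(-.087,z),max_speed=.03);f=manip.current_force()-f0
    print(round(z,4),f.round(2),manip.current_ee_pos()[2].round(4))
    if f[2]>9: break
    z-=.0015
manip.dwell(.3)
for cam in("wrist","scene"):
    p,d=manip.grab_frame(cam);cv2.imwrite(f"pics/{cam}2.png",p[:,:,::-1])
    print(cam,[(np.round(x["at"],3).tolist(),round(x["confidence"],2)) for x in manip.look_for(cam,"green_box_lid_edge")[:2]])
print(manip.current_time())
```

```text
0.076 [-0.55 -1.15  0.08] 0.0759
0.0745 [-0.25 -0.61  0.13] 0.0744
0.073 [-0.49 -1.32  0.33] 0.0729
0.0715 [-0.5  -0.41  1.3 ] 0.0715
0.07 [-1.22 -0.65  0.86] 0.07
0.0685 [-1.38  0.27  2.05] 0.0684
0.067 [-1.8  -0.84  1.62] 0.0669
0.0655 [-3.22  0.33  3.02] 0.0654
0.064 [-3.01  0.34  2.91] 0.064
wrist []
scene [([0.481, 0.3, 0.139], 0.56)]
7.2583
```

View pics/wrist2.png

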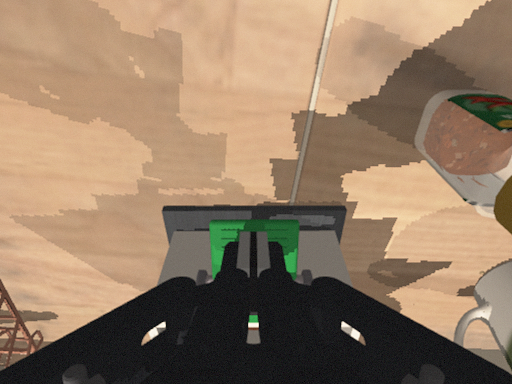

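Run:
```python
from h import *
manip.move_l(bp(-.09,.085),max_speed=.08)
manip.move_l(bp(-.13,.16))
manip.move_ptp(bp(-.12,.16),att(YAW,.6,True))
manip.dwell(.2)
c=manip.get_calibration("wrist");p,d=manip.grab_frame("wrist");cv2.imwrite("pics/w3.png",p[:,:,::-1])
s,_=manip.grab_frame("scene")
cv2.imwrite("pics/s3.png",cv2.resize(s[110:220,110:270,::-1],None,fx=4,fy=4))
W=cloud(d,c)-C;x=W@F;y=W@np.array([-F[1],F[0],0]);m=(abs(y)<.05)&(W[...,2]>.095)&(x>-.06)&(x<.08)&(d>0)
for r in(.10,.12,.14,.16,.18): 
    k=m&(abs(W[...,2]-r)<.004); print(r,k.sum(),np.round(np.percentile(x[k],[10,50,90]),4) if k.any() else "")
print(manip.current_time(),manip.current_force())
```

```text
0.1 147 [0.0401 0.0415 0.043 ]
0.12 23 [0.0325 0.0335 0.0343]
0.14 0 
0.16 75 [0.0126 0.0144 0.0159]
0.18 47 [0.0054 0.006  0.0069]
9.475 [-0.0385299  -0.25334982  0.79021462]
```

View pics/w3.png

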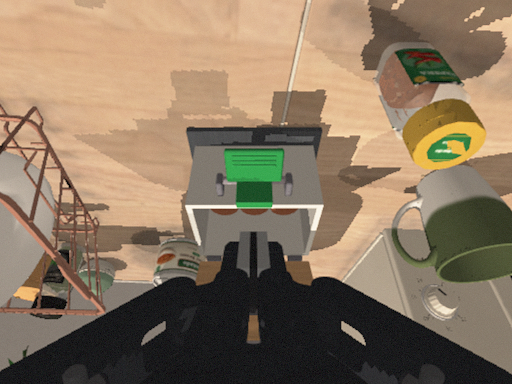

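View pics/s3.png

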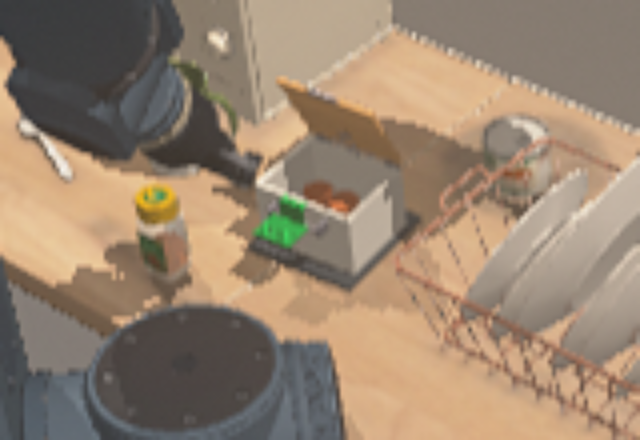

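The lid stands sprung up. The wrist image shows the open box at (255,215) and the tab at rest at (254,165). The depth cut puts the lid at 1.15 rad where I expected it, so I'll push now.

Run:
```python
from h import *
def tcp(th,r=.078):
    cx=.052-r*np.cos(th)-.003*np.sin(th);cz=.084+r*np.sin(th)-.003*np.cos(th)
    return bp(cx-.009,cz-.006)
manip.move_l(tcp(1.15)-.035*F);f0=manip.current_force()
for th in(1.1,1.2,1.3,1.4,1.5,1.58,1.65,1.72):
    manip.move_l(tcp(th),max_speed=.05);f=manip.current_force()-f0;print(th,f.round(2))
    if np.linalg.norm(f)>15: break
manip.dwell(.5)
manip.move_l(bp(-.04,.17),max_speed=.12);manip.move_l(bp(-.14,.2))
manip.dwell(.5)
c=manip.get_calibration("wrist");p,d=manip.grab_frame("wrist");cv2.imwrite("pics/w4.png",p[:,:,::-1])
s,_=manip.grab_frame("scene")
cv2.imwrite("pics/s4.png",cv2.resize(s[110:220,110:270,::-1],None,fx=4,fy=4))
W=cloud(d,c)-C;x=W@F;y=W@np.array([-F[1],F[0],0]);m=(abs(y)<.05)&(W[...,2]>.095)&(x>-.06)&(x<.12)&(d>0)
for r in(.10,.12,.14,.16,.18): 
    k=m&(abs(W[...,2]-r)<.004); print(r,k.sum(),np.round(np.percentile(x[k],[10,50,90]),4) if k.any() else "")
for n in("spice_jar","tin","green_box_tab_pad"): print(n,[np.round(q["at"],3).tolist() for q in manip.look_for("scene",n)[:1]])
print(manip.current_time(),manip.current_force())
```

```text
1.1 [ 0.08 -1.   -0.07]
1.2 [ 0.34 -0.17  1.47]
1.3 [ 0.9  -0.74  0.21]
1.4 [-0.43 -0.26  0.51]
1.5 [-0.11 -0.96 -0.01]
1.58 [-0.45 -0.9   1.19]
1.65 [ 0.4  -0.36 -0.44]
1.72 [-0.29 -1.16  0.45]
0.1 165 [0.0524 0.0542 0.0559]
0.12 129 [0.0595 0.0609 0.0624]
0.14 0 
0.16 0 
0.18 79 [0.0799 0.0809 0.0823]
spice_jar [[0.306, 0.402, 0.066]]
tin [[0.643, 0.202, 0.055]]
green_box_tab_pad [[0.384, 0.295, 0.072]]
16.0833 [-0.23322255 -0.56536056 -0.39823551]
```

View pics/s4.png

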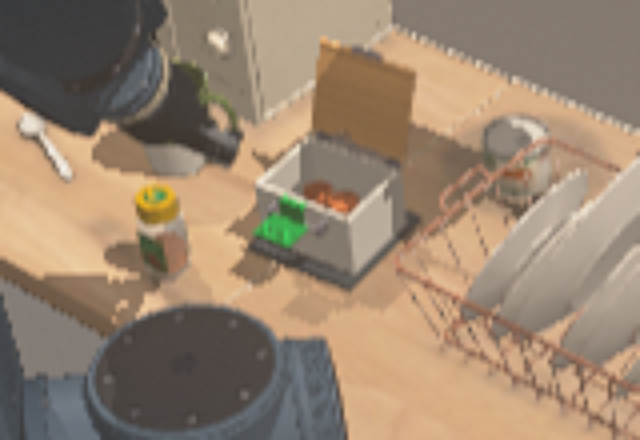

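The picture shows the lid leaning back at (365,100), and its slope gives about 1.9 rad, so it is on the stop. The box and jar haven't moved, and the gripper is clear.

```bash
python3 -c "
from bench import manip
print(manip.sign_off())"
```

```text
the job is handed in; nothing more can be done
None
```

The green-tab box is open: its lid rests by itself at about 1.9 rad on the stop, the box and the things near it have not moved, the arm is clear, and I handed the job in at about 16 s; I never approached the orange box.

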